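Turn an upside-down lead-frame magazine over and seat it in its loading nest

ROBOT

A 6-joint arm with a two-finger parallel gripper is mounted at the origin on a cart in front of the work surface, level with it; the furniture and walls round the work are solid. World frame = base frame: x ahead of the robot, y to its left, z up, the work surface at z = 0. Lengths are in m, angles in rad, forces in N, time in s.
With the tool pointing down it reaches from about 0.3 to 0.85 m from the base axis. Payload 5.4 kg.
Tool frame: the origin (TCP) lies midway between the tips of the shut fingers; the grasp point (between the pads) lies 19 mm behind it; z points along the fingers, y is the line along which they close (so a half turn about z gives the same grasp; the last joint's range is limited). The gripper opens to 85 mm and grips with 20 to 120 N. Pads are 22 mm wide; open, the fingers measure 114 mm over their backs; the gripper's body (76 mm by 85 mm) begins 54 mm behind the grasp point. The pads swing forward as they close: fully open they stand 13 mm farther back than shut.
Start: joints at [-1.511, 0.158, 1.597, -0, 1.386, -0.21], TCP at [0.153, -0.554, 0.231] pointing down, gripper open.
Joint ranges: [-2.91, 2.91], [-0.94, 2.29], [0.18, 2.7], [-1.29, 4.43], [0.17, 2.64], [-3, 3]. Speed limits (rad/s): [2.57, 2.57, 3.14, 3.14, 3.14, 3.14].

INTERFACE

Orientations are given as a unit quaternion [x, y, z, w].
In Python, from bench import get_obs, read_camera, camera_params, job_done gives the robot as it stands. The module is installed in compiled form; this text tells all that it offers.
- The arm moves only by the tool arm_command, never from a script. Its argument "plan" is one flat list of numbers, 7 for each row, row after row: the shift along the tool's x, y, z in mm, then the turn, a rotation vector about the tool's x, y, z in degrees, then the opening, from 0 (shut) to 1 (fully open). In form: [dx, dy, dz, ax, ay, az, grip, dx, dy, dz, ax, ay, az, grip, ...]. A call has 1 to 12 rows; each row is the pose to reach, as a shift and turn from the pose commanded when the call began, along the tool's axes at that moment; what a row does not reach only later rows make up. A row lasts 1/10 s, in which the tool goes at most 50 mm and 8.59 degrees, less where a joint would pass 70% of its speed; a pose out of reach is approached as far as the arm can. A call with a gripper value outside its range is refused whole. The fingers move at their own pace and stop on an object; the grip force is fixed at half the most. Time passes only in rows, so rows that repeat a pose let the fingers close. It gives the time, the measured TCP pose, the force, the opening and the grip force at its end, in the units of the state.
- get_obs(): the state, without advancing time (a new reading comes with each control period).
- read_camera(name): name is "side" or "top"; returns the picture (420x560x3 uint8, red, green, blue); there is no depth.
- camera_params(name): a dict with "mtx" (3x3 intrinsics, pixels), "rvec" (rotation vector, rad) and "tvec" (3), from world to camera coordinates, as OpenCV has them. Camera axes: x right, y down, z forward; pixel columns grow to the right and rows downward; lengths in m; the calibration is good to about 2 mm. A picture is of the moment at which its call begins. camera_params takes no time and is no camera call.
- job_done(): hands the job in; it is judged then, once.
The state is a dict: "time_s": time; "qpos": joint angles; "joint_velocities": joint speeds; "effort": joint torques, N m; "tcp_pos": TCP position; "eef_rot": TCP orientation; "contact_force": force on the tool from outside, world axes, zero at the start; "torque": the same for the moment, N m; "gripper_width": opening from 0.0 (shut) to 1.0 (fully open); "grasp_force": force on a finger pad.
Only numpy, scipy, OpenCV 4.12 (cv2) and the standard library are available. Lean on these libraries where they do the work, as an engineer would, in place of code of your own. Each camera call takes 0.05 s, during which the arm holds its last target. There are 200 camera calls.

TASK

The lead-frame magazine lies upside down on the table. Turn it over in two grasps: stand it on its end on the table and let go of it, then take it again and seat it gently in the loading nest with its open side up, flat on the nest's floor between all four blue corner guides, and let go. Leave the other things on the table where they are.

Things in the scene. Friction and masses are not known exactly. Their poses are not given: they have to be found in the camera images.
- magazine: Aluminium U-channel, 120 mm long (own x, -61 to +59), 50 wide (y), 50 high (z), 0.17-0.31 kg: closed floor, two 4 mm side walls, tan frames inside. Origin: middle of the floor's outer face; z points from floor to open top. Starts open top down on the table (z down), long axis left-right within 0.4 rad. Grip across its 50 mm width.
- magazine_middle (a point): Middle of the magazine's bulk (own x = -1, z = +25 mm from its origin); axes as the magazine's. It is too long to be gripped endwise. It stands by itself on either end, 120 mm tall on a 50 x 50 mm foot, and rocks back upright from a lean of up to 15 degrees. The table is free all round its start and between it and the nest.
- nest: Fixed nest: aluminium plate 160 (own x) x 92 mm (y), top 10 mm above the table, a blue L-shaped guide at each corner. They bound a pocket 125 (x) x 55 mm (y): straight walls to 26 mm above the table, flaring out to 37 mm. Each long side is open over its middle 84 mm, so fingers fit there. Origin: middle of its underside, on the table; z up; x left-right within 0.4 rad.
- nest_seat (a point): Centre of the pocket's floor, 10 mm above the table; axes as the nest's. A seated magazine has its closed floor here, its bulk's middle over this point and its long axis along x, either end first.
- pump_bottle: Bystander, to be left alone: white bottle with red pump dish, 65x65x147 mm; origin at the middle of its underside
- dust_blower: Bystander, to be left alone: black rubber bulb blower, lying down, 135x50x50 mm; origin at the middle of its underside
- marker: Bystander, to be left alone: black and white marker pen, lying, 132x15x15 mm; origin at the middle of its underside
- spare_eyepiece: Bystander, to be left alone: black eyepiece, standing, 35x35x47 mm; origin at the middle of its underside
- chuck_block: Bystander, to be left alone: round block with dark top, 68x67x44 mm; origin at the middle of its underside

How it is judged:
By the outcome, as a careful person would: the job done as asked, in the order asked, and still so for the second after the job is handed in, with the robot touching nothing.
It also fails if it takes over 59 s, if anything falls off the work surface, if the arm or the gripper's body presses on something with over 40 N, if the wrist force passes 120 N, or if a joint passes its speed limit or range.

## Working session

There is one attempt and no reset: what is moved stays moved. The work goes in short steps, Python scripts to look and compute and a tool call to move; the robot and the scene stay as the last step left them, time stands still between calls to the robot, and variables do not carry over. Pictures are saved under pics/ and viewed, at most 10 in all, crops included, and the job is handed in when it is done.

Besides the shell and the picture viewer there is one more tool, called as name(argument=value, ...), one argument or row to a line, values as JSON. arm_command: Moves the arm, as the interface text tells. Its arguments: {"type":"object","properties":{"plan":{"type":"array"}},"required":["plan"]}

```bash
mkdir -p pics; python3 - <<'E'
from bench import *
import cv2,numpy as np
for n in("side","top"):
    im=read_camera(n);cv2.imwrite(f"pics/{n}0.png",im[:,:,::-1])
    p=camera_params(n);R=cv2.Rodrigues(np.array(p["rvec"]))[0];print(n,np.round(p["mtx"],1).tolist(),np.round(-R.T@np.array(p["tvec"]).ravel(),3),np.round(R,3).tolist())
o=get_obs();print({k:np.round(v,3).tolist() for k,v in o.items()})
E
```

```text
side [[449.1, 0.0, 281.9], [0.0, 449.1, 210.3], [0.0, 0.0, 1.0]] [0.167 0.786 0.703] [[-0.855, -0.518, 0.011], [-0.324, 0.519, -0.791], [0.404, -0.68, -0.612]]
top [[462.1, 0.0, 281.3], [0.0, 462.1, 204.4], [0.0, 0.0, 1.0]] [0.471 0.048 1.021] [[0.009, -1.0, -0.021], [-0.994, -0.006, -0.105], [0.105, 0.021, -0.994]]
{'time_s': 0.1, 'qpos': [-1.511, 0.159, 1.598, -0.0, 1.386, -0.21], 'joint_velocities': [-0.001, -0.003, -0.003, 0.0, -0.0, 0.001], 'effort': [0.0, -39.699, -33.234, -0.0, 0.004, 0.0], 'tcp_pos': [0.153, -0.554, 0.23], 'eef_rot': [0.991, 0.135, 0.0, -0.001], 'contact_force': [-0.204, 0.743, -0.445], 'torque': [-0.023, 0.063, -0.031], 'grasp_force': 0.0, 'gripper_width': 0.998}
```

View pics/side0.png

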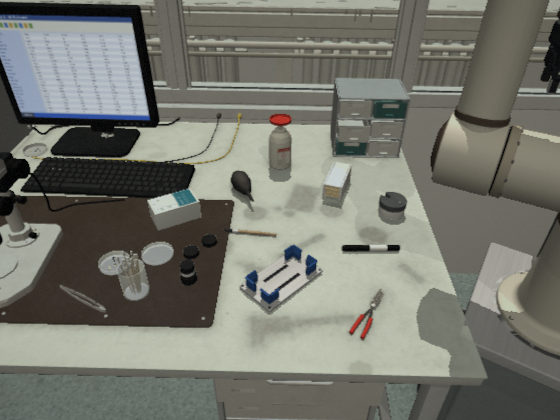

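View pics/top0.png

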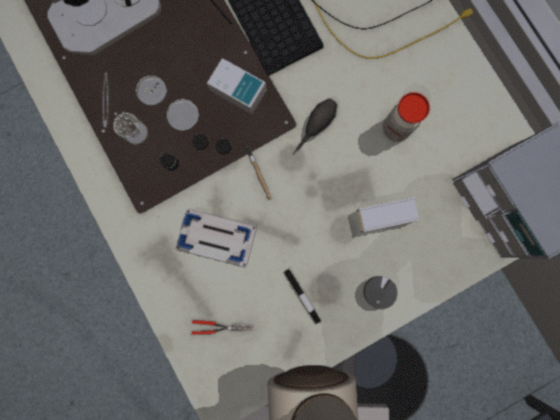

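The side view shows the magazine at about (337,183) and the nest at about (282,277). The top view has the magazine at (386,216) and the nest at (217,238). I'll enlarge both.

```bash
cat > h.py <<'E'
from bench import *
import cv2,numpy as np
from scipy.spatial.transform import Rotation as Ro
def cam(n):
    p=camera_params(n);return np.array(p["mtx"]),cv2.Rodrigues(np.array(p["rvec"],float))[0],np.array(p["tvec"],float).ravel()
def ray(n,uv):
    K,R,t=cam(n);return -R.T@t,R.T@np.linalg.inv(K)@np.array([uv[0],uv[1],1.])
def onz(n,uv,z):
    c,d=ray(n,uv);return c+d*(z-c[2])/d[2]
def tri(a,b):  # top pixel, side pixel -> midpoint, gap
    c,d=ray("top",a);e,f=ray("side",b)
    s=np.linalg.lstsq(np.c_[d,-f],e-c,rcond=None)[0];p,q=c+d*s[0],e+f*s[1]
    return (p+q)/2,np.linalg.norm(p-q)
def crop(im,x,y,w,h,k):return cv2.resize(im[y:y+h,x:x+w,::-1],None,fx=k,fy=k,interpolation=cv2.INTER_CUBIC)
E
python3 - <<'E'
from h import *
t=read_camera("top");s=read_camera("side")
a=np.hstack([crop(t,345,190,80,55,5),crop(s,310,155,80,55,5)]);b=np.hstack([crop(t,168,205,100,65,4),crop(s,232,240,100,70,4)[:260]])
cv2.imwrite("pics/c1.png",np.vstack([a,b]))
for n,im,roi in(("top",t,(168,200,268,275)),("side",s,(230,235,335,315))):
    hsv=cv2.cvtColor(im,cv2.COLOR_RGB2HSV);m=cv2.inRange(hsv,(105,110,40),(130,255,255))
    k=np.zeros_like(m);k[roi[1]:roi[3],roi[0]:roi[2]]=255;m&=k
    N,l,st,c=cv2.connectedComponentsWithStats(m)
    for i in range(1,N):
        if st[i,4]>8:print(n,st[i],c[i].round(1))
E
```

```text
top [184 214  15  11  84] [189.1 218.4]
top [239 227  11  13  49] [245.1 231.3]
top [178 235  14  14  89] [183.2 242.1]
top [230 251  15  10  57] [237.9 257.1]
side [285 245  17  15 171] [292.5 252.2]
side [306 255  11  19 140] [310.5 264.1]
side [246 271  11  20 151] [251.6 280.3]
side [261 288  19  15 145] [269.7 295.5]
```

View pics/c1.png

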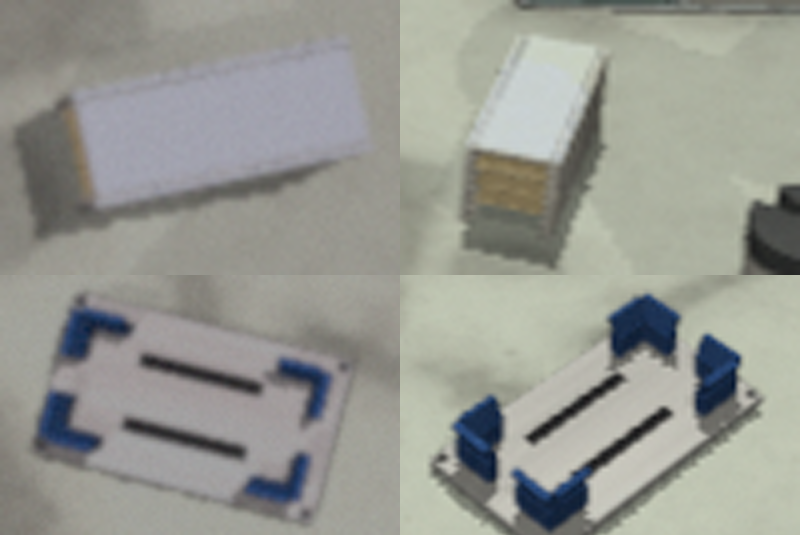

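The top-left and top-right panels show the magazine's flat face with four clear corners in each view. The end towards +y shows tan. The nest panels show the plate corners, blue guides and two slots. I'll triangulate these.

```bash
python3 - <<'E'
from h import *
f=lambda u,v,k,ox,oy,dx,dy:((u-dx+.5)/k-.5+ox,(v-dy+.5)/k-.5+oy)
mt=[(73,95),(350,38),(372,152),(95,208)];ms=[(470,150),(522,38),(608,45),(555,162)]
P=[]
for a,b in zip(mt,ms):
    p,g=tri(f(*a,5,345,190,0,0),f(*b,5,310,155,400,0));P.append(p);print("mag",p.round(4),round(g*1e3,1))
z=np.mean(P,0)[2]
T=np.array([onz("top",f(*a,5,345,190,0,0),z) for a in mt]);S=np.array([onz("side",f(*b,5,310,155,400,0),z) for b in ms])
for Q in(T,S,(T+S)/2):
    d=(Q[0]+Q[3]-Q[1]-Q[2])/2;w=(Q[0]+Q[1]-Q[2]-Q[3])/2;print(Q.mean(0).round(4),"len",np.linalg.norm(d).round(4),"w",np.linalg.norm(w).round(4),"dir",np.degrees(np.arctan2(d[1],d[0])).round(2),np.degrees(np.arctan2(w[1],w[0])).round(2))
nt=[(142,358),(262,390),(245,454),(352,363+0),(308,520),(80,293)]
ns=[(528,440),(624,376),(672,410),None,(762,400),(433,460)]
for a,b in zip(nt,ns):
    if b:
        p,g=tri(f(*a,4,168,205,0,275),f(*b,4,232,240,400,275));print("nest",p.round(4),round(g*1e3,1))
N=np.array([onz("top",f(*a,4,168,205,0,275),.01) for a in[(80,293),(352,363),(308,520),(36,450)]])
d=(N[0]+N[3]-N[1]-N[2])/2;w=(N[0]+N[1]-N[2]-N[3])/2;print(N.mean(0).round(4),np.linalg.norm(d),np.linalg.norm(w),np.degrees(np.arctan2(d[1],d[0])),np.degrees(np.arctan2(w[1],w[0])))
L=[onz("side",f(*b,4,232,240,400,275),.01) for b in[(433,460),(762,400)]];print("side diag mid",np.mean(L,0).round(4),np.linalg.norm(L[0]-L[1]))
# guide centroids, assumed z .033 (top) 
G=np.array([onz("top",c,.034) for c in[(189.1,218.4),(245.1,231.3),(237.9,257.1),(183.2,242.1)]]);print("guides top",G.round(4).tolist(),G.mean(0).round(4))
H=np.array([onz("side",c,.024) for c in[(292.5,252.2),(310.5,264.1),(251.6,280.3),(269.7,295.5)]]);print("guides side",H.mean(0).round(4))
E
```

```text
mag [ 0.5666 -0.0963  0.0448] 0.3
mag [ 0.5927 -0.2136  0.043 ] 2.1
mag [ 0.5437 -0.2193  0.0515] 2.3
mag [ 0.5202 -0.1037  0.0499] 3.7
[ 0.5548 -0.1586  0.0473] len 0.1191 w 0.0486 dir 101.95 10.01
[ 0.5567 -0.1579  0.0473] len 0.1189 w 0.0457 dir 102.01 20.65
[ 0.5557 -0.1582  0.0473] len 0.119 w 0.047 dir 101.98 15.17
nest [0.5317 0.2415 0.0091] 2.2
nest [0.5138 0.1746 0.0093] 0.5
nest [0.4788 0.1832 0.0093] 0.5
nest [0.4429 0.1483 0.0061] 0.2
nest [0.5674 0.2774 0.0065] 1.9
[0.5045 0.2117 0.01  ] 0.1548620207678914 0.08881717811576914 76.14001360524439 -14.449332175005035
side diag mid [0.5038 0.216  0.01  ] 0.17924403678468306
guides top [[0.544, 0.2669, 0.034], [0.5172, 0.1458, 0.034], [0.4622, 0.1602, 0.034], [0.4931, 0.2781, 0.034]] [0.5041 0.2127 0.034 ]
guides side [0.5059 0.2133 0.024 ]
```

Both views agree. The magazine is at (0.5555, -0.158), its top is about 48–50 mm high, and its long axis is at 102°. The nest is at (0.5045, 0.213), with its plate about 9 mm high and its axis at about 75.8°. Next I move over the magazine with the fingers aligned.

arm_command(
  plan=[494,-274,30,0,0,-86.5,1,494,-274,30,0,0,-86.5,1,494,-274,30,0,0,-86.5,1,494,-274,30,0,0,-86.5,1,494,-274,30,0,0,-86.5,1,494,-274,30,0,0,-86.5,1,494,-274,30,0,0,-86.5,1,494,-274,30,0,0,-86.5,1,494,-274,30,0,0,-86.5,1,494,-274,30,0,0,-86.5,1,494,-274,30,0,0,-86.5,1,494,-274,30,0,0,-86.5,1],
)

```text
time_s: 1.4
tcp_pos: [0.5583, -0.1547, 0.2007]
eef_rot: [0.628, 0.778, 0.001, -0.0]
contact_force: [-0.2, 0.4, -0.7]
gripper_width: 0.996
grasp_force: 0.0
```

```bash
cat > st.py <<'E'
from h import *
import json
o=get_obs();d={k:np.array(v).tolist() for k,v in o.items()}
open("log.jsonl","a").write(json.dumps(d)+"\n")
R=Ro.from_quat(d["eef_rot"]).as_matrix()
print("t",round(d["time_s"],2),"q",np.round(d["qpos"],3),"tcp",np.round(d["tcp_pos"],4),"F",np.round(d["contact_force"],1),"w",round(d["gripper_width"],3),"gf",round(d["grasp_force"],1));print(R.round(3).tolist())
E
python3 st.py
```

```text
t 1.4 q [-4.790e-01  1.940e-01  1.618e+00  1.000e-03  1.330e+00 -6.930e-01] tcp [ 0.5583 -0.1547  0.2007] F [-0.2  0.4 -0.7] w 0.996 gf 0.0
[[-0.211, 0.977, 0.0], [0.977, 0.211, 0.001], [0.001, 0.0, -1.0]]
```

arm_command(
  plan=[0,0,-100,0,60,0,1,0,0,-100,0,60,0,1,0,0,-100,0,60,0,1,0,0,-100,0,60,0,1,0,0,-100,0,60,0,1,0,0,-100,0,60,0,1,0,0,-100,0,60,0,1,0,0,-100,0,60,0,1,0,0,-100,0,60,0,1],
)

```text
time_s: 2.3
tcp_pos: [0.5562, -0.1589, 0.3005]
eef_rot: [0.546, 0.673, 0.314, -0.388]
contact_force: [0.5, -0.4, -0.3]
gripper_width: 1.001
grasp_force: 0.0
```

```bash
python3 st.py
```

```text
t 2.3 q [-0.762  0.644  1.132  0.655  2.21  -0.81 ] tcp [ 0.5562 -0.1589  0.3005] F [ 0.5 -0.4 -0.3] w 1.001 gf 0.0
[[-0.103, 0.978, -0.179], [0.491, 0.206, 0.846], [0.865, -0.001, -0.501]]
```

arm_command(
  plan=[0,0,0,0,-60,0,1,0,0,0,0,-60,0,1,0,0,0,0,-60,0,1,0,0,0,0,-60,0,1,0,0,0,0,-60,0,1,0,0,0,0,-60,0,1,0,0,0,0,-60,0,1,0,0,0,0,-90,0,1,0,0,0,0,-90,0,1,0,0,0,0,-90,0,1,0,0,0,0,-90,0,1],
)

```text
time_s: 3.4
tcp_pos: [0.5568, -0.1561, 0.3053]
eef_rot: [0.606, 0.751, -0.163, 0.207]
contact_force: [-0.7, 0.6, -0.5]
gripper_width: 0.999
grasp_force: 0.0
```

```bash
python3 st.py
```

```text
t 3.4 q [-0.241 -0.     1.703 -0.503  1.225 -0.332] tcp [ 0.5568 -0.1561  0.3053] F [-0.7  0.6 -0.5] w 0.999 gf 0.0
[[-0.18, 0.977, 0.113], [0.843, 0.213, -0.495], [-0.507, 0.006, -0.862]]
```

```bash
cat > kin.py <<'E'
from h import *
import json,itertools
from scipy.optimize import least_squares
def fk(p,q,w):
    R=Ro.from_euler;T=p[:15].reshape(5,3) if 0 else None
    h,d1,L2,a,L3,d4,L6,o2,o3,o6=p
    A=R('z',q[0]);x=np.array([0,0,h])
    A1=A*R('y',q[1]+o2);x=x+A.apply([0,d1,0])+A1.apply([0,0,L2])
    A2=A1*R('y',q[2]+o3);x=x+A2.apply([a,0,0]) 
    if w=="puma": x=x+A2.apply([0,0,L3]);A3=A2*R('z',q[3]);A4=A3*R('y',q[4]-o2-o3);x=x+A3.apply([0,0,d4])*0+A4.apply([d4,0,0])
    else: 
        x=x+A2.apply([0,0,L3]);A3=A2*R('z',q[3]);A4=A3*R('y',q[4]);x=x+A4.apply([0,d4,0])
    A5=A4*R('z',q[5]+o6);x=x+A5.apply([0,0,L6]);return x,A5
def fit(w,off):
    D=[json.loads(l) for l in open("log.jsonl")]
    D.append(dict(qpos=[-1.511,.158,1.597,0,1.386,-.21],tcp_pos=[.153,-.554,.231],eef_rot=[.991,.135,0,0]))
    def f(p):
        r=[]
        for d in D:
            x,A=fk(p,d["qpos"],w);r+=list(x-d["tcp_pos"])+list(.2*(A.inv()*Ro.from_quat(d["eef_rot"])).as_rotvec())
        return np.r_[np.array(r),1e-3*np.r_[p[:7]-p0[:7],p[7:9]]]
    p0=np.array([.3,.12,.35,0,.35,0,.25,0,0,off]);return least_squares(f,p0),len(D)
if __name__=="__main__":
    for w in("puma","b"):
        for off in(0,np.pi/2,np.pi,-np.pi/2):
            s,n=fit(w,off);print(w,off,np.abs(s.fun[:6*n]).max().round(4),s.x.round(4))
E
python3 kin.py
```

```text
puma 0 0.0004 [ 2.9780e-01  1.1980e-01  3.8570e-01  4.7600e-02  5.1930e-01 -2.0000e-04
  3.0540e-01 -1.5000e-03  1.7000e-03  1.5705e+00]
puma 1.5707963267948966 0.0004 [ 2.9780e-01  1.1980e-01  3.8570e-01  4.7600e-02  5.1930e-01 -2.0000e-04
  3.0540e-01 -1.5000e-03  1.7000e-03  1.5705e+00]
puma 3.141592653589793 0.0004 [ 2.9780e-01  1.1980e-01  3.8570e-01  4.7600e-02  5.1930e-01 -2.0000e-04
  3.0540e-01 -1.5000e-03  1.7000e-03  1.5705e+00]
puma -1.5707963267948966 0.0004 [ 2.9780e-01  1.1980e-01  3.8570e-01  4.7600e-02  5.1930e-01 -2.0000e-04
  3.0540e-01 -1.5000e-03  1.7000e-03 -4.7126e+00]
b 0 0.0003 [ 2.9700e-01  1.2060e-01  3.8530e-01  4.6400e-02  5.2050e-01 -9.0000e-04
  3.0530e-01 -4.2000e-03  4.3000e-03  1.5705e+00]
b 1.5707963267948966 0.0003 [ 2.9700e-01  1.2060e-01  3.8530e-01  4.6400e-02  5.2050e-01 -9.0000e-04
  3.0530e-01 -4.2000e-03  4.3000e-03  1.5705e+00]
b 3.141592653589793 0.0003 [ 2.9700e-01  1.2060e-01  3.8530e-01  4.6400e-02  5.2050e-01 -9.0000e-04
  3.0530e-01 -4.2000e-03  4.3000e-03  1.5705e+00]
b -1.5707963267948966 0.0003 [ 2.9700e-01  1.2060e-01  3.8530e-01  4.6400e-02  5.2050e-01 -9.0000e-04
  3.0530e-01 -4.2000e-03  4.3000e-03 -4.7126e+00]
```

The kinematic model fits to 0.4 mm. I'll use it to choose the standing place and the tool directions, with the tool tilted 20° at the pick and 70° at the stand.

```bash
cat > ik.py <<'E'
from kin import *
P=fit("puma",np.pi/2)[0].x
h,d1,L2,a,L3,_,L6,o2,o3,o6=P;L=np.hypot(a,L3);ga=np.arctan2(a,L3)
lo=np.array([-2.91,-.94,.18,-1.29,.17,-3]);hi=np.array([2.91,2.29,2.7,4.43,2.64,3])
def ik(x,R):  # R 3x3 -> q, margin
    w=np.array(x)-L6*R[:,2];r=np.hypot(w[0],w[1])
    q1=np.arctan2(w[1],w[0])-np.arcsin(d1/r);rr=np.sqrt(r*r-d1*d1);zz=w[2]-h
    c=(rr*rr+zz*zz-L2*L2-L*L)/(2*L2*L)
    if abs(c)>1:return None,-1
    b=np.arccos(c);q2=np.arctan2(rr,zz)-np.arctan2(L*np.sin(b),L2+L*np.cos(b));q3=b-ga
    M=(Ro.from_euler('z',q1)*Ro.from_euler('y',q2+q3)).as_matrix().T@R
    q4,q5,q6=Ro.from_matrix(M).as_euler('ZYZ');q=np.array([q1,q2-o2,q3-o3,q4,q5+o2+o3,q6-o6])
    m=(lo+hi)/2;
    for i in(0,3,5):q[i]=m[i]+(q[i]-m[i]+np.pi)%(2*np.pi)-np.pi
    return q,np.minimum(q-lo,hi-q).min()
def tool(az,tilt,s):  # tool z: tilt deg from down toward azimuth az; s: sign of y; y horizontal, perp to az
    A,t=np.radians([az,tilt]);z=np.array([np.sin(t)*np.cos(A),np.sin(t)*np.sin(A),-np.cos(t)]);y=s*np.array([-np.sin(A),np.cos(A),0]);return np.c_[np.cross(y,z),y,z]
def tcp(g,R,f=.019):return np.array(g)+f*R[:,2]
E
cat > plan.py <<'E'
from ik import *
res=[]
for az0 in(101.98,-78.02):
  for s in(1,-1):
    R0=tool(az0,-20,s);q0,m0=ik(tcp([.5555,-.158,.03],R0),R0)
    for sx in(.42,.48,.54,.6):
      for sy in(-.1,-.02,.04,.1):
        for psi in range(-180,180,15):
          R1=tool(psi,70,s);q1,m1=ik(tcp([sx,sy,.06],R1),R1)
          if m1<.08:continue
          for s2 in(1,-1):
            R2=tool(psi+180,70,s2);q2,m2=ik(tcp([sx,sy,.06],R2),R2)
            if m2<.08:continue
            for n in(75.8,-104.2):
              R3=tool(n,-20,s2);q3,m3=ik(tcp([.5045,.213,.04],R3),R3)
              M=min(m0,m1,m2,m3)
              if M>.12:res.append((M,az0,s,sx,sy,psi,s2,n,[x.round(2).tolist() for x in(q0,q1,q2,q3)],np.round([m0,m1,m2,m3],2).tolist()))
res.sort(key=lambda r:-r[0]);print(len(res))
seen=set()
for r in res:
    k=(r[1],r[5],r[7])
    if k in seen:continue
    seen.add(k);print(r)
    if len(seen)>14:break
E
python3 plan.py
```

```text
2214
(np.float64(0.5523559959823556), 101.98, -1, 0.54, -0.02, 45, 1, 75.8, [[-0.34, 0.39, 1.85, -0.43, 0.77, -0.26], [-0.84, 0.5, 2.15, 1.35, 1.29, -1.05], [0.07, 1.06, 1.1, -0.74, 1.98, 0.94], [0.33, 0.52, 1.63, -0.31, 1.21, -2.42]], [0.6, 0.55, 0.55, 0.58])
(np.float64(0.5523559959823556), 101.98, -1, 0.54, -0.02, 45, 1, -104.2, [[-0.34, 0.39, 1.85, -0.43, 0.77, -0.26], [-0.84, 0.5, 2.15, 1.35, 1.29, -1.05], [0.07, 1.06, 1.1, -0.74, 1.98, 0.94], [-0.0, 0.27, 1.97, 0.45, 0.86, -0.05]], [0.6, 0.55, 0.55, 0.69])
(np.float64(0.5523559959823556), -78.02, 1, 0.54, -0.02, 45, 1, 75.8, [[-0.61, 0.57, 1.58, 0.25, 1.26, -0.92], [-0.84, 0.5, 2.15, 1.35, 1.29, 2.09], [0.07, 1.06, 1.1, -0.74, 1.98, 0.94], [0.33, 0.52, 1.63, -0.31, 1.21, -2.42]], [1.09, 0.55, 0.55, 0.58])
(np.float64(0.5523559959823556), -78.02, 1, 0.54, -0.02, 45, 1, -104.2, [[-0.61, 0.57, 1.58, 0.25, 1.26, -0.92], [-0.84, 0.5, 2.15, 1.35, 1.29, 2.09], [0.07, 1.06, 1.1, -0.74, 1.98, 0.94], [-0.0, 0.27, 1.97, 0.45, 0.86, -0.05]], [1.09, 0.55, 0.55, 0.69])
(np.float64(0.5523559959823552), 101.98, -1, 0.54, -0.02, -135, 1, 75.8, 
[... 2023 characters left out ...]
, 1, 75.8, [[-0.34, 0.39, 1.85, -0.43, 0.77, -0.26], [0.3, 1.06, 1.09, -0.76, 1.96, -2.23], [-0.6, 0.52, 2.1, 1.33, 1.31, 2.11], [0.33, 0.52, 1.63, -0.31, 1.21, -2.42]], [0.6, 0.53, 0.6, 0.58])
(np.float64(0.5252565624587944), 101.98, -1, 0.54, 0.1, -120, 1, -104.2, [[-0.34, 0.39, 1.85, -0.43, 0.77, -0.26], [0.3, 1.06, 1.09, -0.76, 1.96, -2.23], [-0.6, 0.52, 2.1, 1.33, 1.31, 2.11], [-0.0, 0.27, 1.97, 0.45, 0.86, -0.05]], [0.6, 0.53, 0.6, 0.69])
(np.float64(0.5252565624587944), -78.02, 1, 0.54, 0.1, -120, 1, 75.8, [[-0.61, 0.57, 1.58, 0.25, 1.26, -0.92], [0.3, 1.06, 1.09, -0.76, 1.96, 0.91], [-0.6, 0.52, 2.1, 1.33, 1.31, 2.11], [0.33, 0.52, 1.63, -0.31, 1.21, -2.42]], [1.09, 0.53, 0.6, 0.58])
```

```bash
cat > go.py <<'E'
from ik import *
import sys
def delta(R,x,show=True):
    o=get_obs();A=Ro.from_quat(o["eef_rot"]).as_matrix();q,m=ik(x,R)
    v=A.T@(np.array(x)-o["tcp_pos"])*1e3;w=Ro.from_matrix(A.T@R).as_rotvec(degrees=True)
    print("d",v.round(1),"rot",w.round(1),"q",q.round(2),"margin",round(m,2));return v,w
def path(Ra,xa,Rb,xb,n=15,mid=None):
    r=Ro.from_matrix(Ra.T@Rb).as_rotvec();m=[]
    for t in np.linspace(0,1,n):
        R=Ra@Ro.from_rotvec(r*t).as_matrix();x=np.array(xa)*(1-t)+np.array(xb)*t;q,mm=ik(x,R);m.append(mm)
    print("path margin",np.min(m).round(2),"rot",np.degrees(r).round(1))
E
python3 - <<'E'
from go import *
R=tool(101.98,-20,-1);x=tcp([.5555,-.158,.028],R,.023);print(x)
delta(R,x-.09*R[:,2]);delta(R,x)
E
```

```text
[ 0.55713284 -0.16569513  0.00638707]
d [127.1  -2.9 173.8] rot [ 0.5 10.5  0.1] q [-0.29  0.23  1.85 -0.39  0.92 -0.29] margin 0.75
d [143.5  -3.6 262.3] rot [ 0.5 10.5  0.1] q [-0.34  0.4   1.84 -0.44  0.76 -0.25] margin 0.59
```

arm_command(
  plan=[127,-3,174,0.5,10.5,0,1,127,-3,174,0.5,10.5,0,1,127,-3,174,0.5,10.5,0,1,127,-3,174,0.5,10.5,0,1,127,-3,174,0.5,10.5,0,1,127,-3,174,0.5,10.5,0,1,127,-3,174,0.5,10.5,0,1,127,-3,174,0.5,10.5,0,1],
)

```text
time_s: 4.2
tcp_pos: [0.5516, -0.1375, 0.0914]
eef_rot: [0.621, 0.765, -0.109, 0.132]
contact_force: [0.4, 0.0, -0.4]
gripper_width: 0.999
grasp_force: 0.0
```

```bash
python3 st.py; python3 - <<'E'
from go import *
R=tool(101.98,-20,-1);x=tcp([.5555,-.158,.031],R,.023)
delta(R,x)
t=read_camera("top");s=read_camera("side");cv2.imwrite("pics/c2.png",np.hstack([crop(t,320,150,130,130,3),crop(s,270,100,130,130,3)]))
E
```

```text
t 4.2 q [-0.296  0.232  1.848 -0.38   0.928 -0.293] tcp [ 0.5516 -0.1375  0.0914] F [ 0.4  0.  -0.4] w 0.999 gf 0.0
[[-0.193, 0.979, 0.067], [0.921, 0.204, -0.331], [-0.338, -0.002, -0.941]]
d [ 0.6 -0.2 86.9] rot [-0.2 -0.3 -0.2] q [-0.34  0.39  1.84 -0.43  0.77 -0.26] margin 0.6
```

View pics/c2.png

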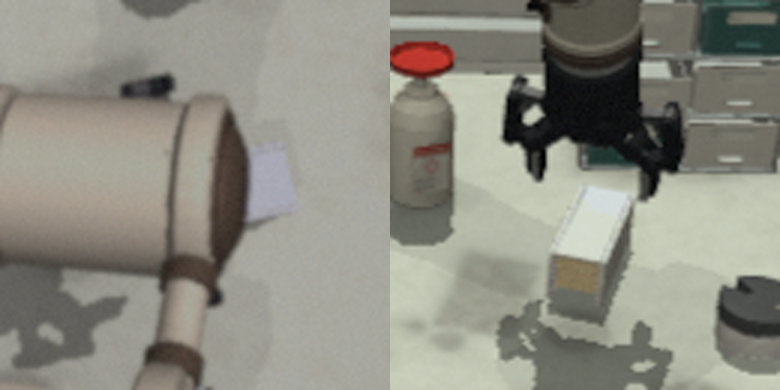

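The side panel shows the gripper above the magazine at about (590,170) in the crop, with the fingers spanning its width. I'll go down and close.

arm_command(
  plan=[0,0,35,0,0,0,1,0.5,0,60,0,0,0,1,0.5,0,75,0,0,0,1,0.5,0,87,0,0,0,1,0.5,0,87,0,0,0,1,0.5,0,87,0,0,0,0.6,0.5,0,87,0,0,0,0.5,0.5,0,87,0,0,0,0.3,0.5,0,87,0,0,0,0.3,0.5,0,87,0,0,0,0.3,0.5,0,87,0,0,0,0.3,0.5,0,87,0,0,0,0.3],
)

```text
time_s: 5.5
tcp_pos: [0.5552, -0.1648, 0.0066]
eef_rot: [0.621, 0.765, -0.109, 0.13]
contact_force: [-1.3, 2.4, 7.6]
gripper_width: 0.578
grasp_force: 62.7
```

```bash
python3 st.py; python3 - <<'E'
from go import *
o=get_obs();A=Ro.from_quat(o["eef_rot"]).as_matrix();x=np.array(o["tcp_pos"])
up=x+[0,0,.12];print("lift",(A.T@[0,0,120]).round(1))
R1=tool(45,70,-1);Rm=tool(75,25,-1)
# magazine middle in tool frame (assume nominal start)
c=np.array([.5555,-.158,.025]);off=A.T@(c-x);print("mag mid in tool",off.round(4))
S=np.array([.54,-.01,.06])
xs=S-R1@off;print(xs)
path(A,up,R1,xs+[0,0,.08]);delta(R1,xs+[0,0,.08])
E
```

```text
t 5.5 q [-0.343  0.396  1.844 -0.428  0.769 -0.26 ] tcp [ 0.5552 -0.1648  0.0066] F [-1.3  2.4  7.6] w 0.578 gf 62.7
[[-0.194, 0.979, 0.064], [0.922, 0.204, -0.329], [-0.335, -0.005, -0.942]]
lift [ -40.2   -0.6 -113.1]
mag mid in tool [ 0.      0.0015 -0.0196]
[0.55190986 0.00409844 0.0532929 ]
path margin 0.49 rot [-26.9  81.7  56.5]
d [ 113.8   30.6 -175.2] rot [-26.9  81.7  56.5] q [-0.82  0.25  2.21  1.32  1.32 -0.87] margin 0.49
```

Gripped: width 0.578 (about 49 mm) at 63 N. Now I lift.

arm_command(
  plan=[-10,0,-28,0,0,0,0.3,-20,0,-57,0,0,0,0.3,-33,0,-94,0,0,0,0.3,-40,0,-113,0,0,0,0.3,-40,0,-113,0,0,0,0.3,-40,0,-113,0,0,0,0.3],
)

```text
time_s: 6.1
tcp_pos: [0.554, -0.1641, 0.1238]
eef_rot: [0.621, 0.765, -0.11, 0.128]
contact_force: [-0.1, -0.3, -4.1]
gripper_width: 0.581
grasp_force: 63.4
```

```bash
python3 st.py; python3 - <<'E'
from go import *
o=get_obs();A=Ro.from_quat(o["eef_rot"]).as_matrix();x=np.array(o["tcp_pos"])
off=np.array([0,.0015,-.0196]);R1=tool(45,70,-1)
xs=np.array([.54,-.01,.06])-R1@off
print(xs);delta(R1,xs+[0,0,.07])
E
```

```text
t 6.1 q [-0.343  0.201  1.81  -0.353  0.986 -0.374] tcp [ 0.554  -0.1641  0.1238] F [-0.1 -0.3 -4.1] w 0.581 gf 63.4
[[-0.195, 0.979, 0.059], [0.923, 0.203, -0.328], [-0.333, -0.009, -0.943]]
[0.55196282 0.00408414 0.05329641]
d [155.7  32.2 -54.8] rot [-27.2  81.6  56.3] q [-0.82  0.28  2.21  1.33  1.32 -0.89] margin 0.49
```

arm_command(
  plan=[156,32,-55,-27,81.6,56.3,0.3,156,32,-55,-27,81.6,56.3,0.3,156,32,-55,-27,81.6,56.3,0.3,156,32,-55,-27,81.6,56.3,0.3,156,32,-55,-27,81.6,56.3,0.3,156,32,-55,-27,81.6,56.3,0.3,156,32,-55,-27,81.6,56.3,0.3,156,32,-55,-27,81.6,56.3,0.3,156,32,-55,-27,81.6,56.3,0.3,156,32,-55,-27,81.6,56.3,0.3,156,32,-55,-27,81.6,56.3,0.3,156,32,-55,-27,81.6,56.3,0.3],
)

```text
time_s: 7.3
tcp_pos: [0.5513, 0.004, 0.1224]
eef_rot: [0.758, 0.31, 0.53, -0.221]
contact_force: [0.4, 0.5, -1.7]
gripper_width: 0.578
grasp_force: 63.3
```

```bash
python3 st.py; python3 - <<'E'
from go import *
R1=tool(45,70,-1)
xs=np.array([.55196282,.00408414,.05329641])
delta(R1,xs+[0,0,.07])
E
```

```text
t 7.3 q [-0.823  0.279  2.212  1.327  1.317 -0.889] tcp [0.5513 0.004  0.1224] F [ 0.4  0.5 -1.7] w 0.578 gf 63.3
[[0.246, 0.705, 0.665], [0.236, -0.71, 0.664], [0.94, -0.006, -0.341]]
d [1.  0.4 0.2] rot [ 0.1 -0.  -0.4] q [-0.82  0.28  2.21  1.33  1.32 -0.89] margin 0.49
```

```bash
python3 - <<'E'
from go import *
t=read_camera("top");s=read_camera("side")
cv2.imwrite("pics/c3.png",np.hstack([crop(t,240,150,130,130,3),crop(s,240,110,130,180,3)[:390]]))
K,R,T=cam("side")
for z in(.07,.19):print(cv2.projectPoints(np.array([[.54,-.01,z]]),cv2.Rodrigues(R)[0],T,K,None)[0].ravel())
E
```

```text
[317.91950572 196.52310047]
[321.11047312 153.13526976]
```

View pics/c3.png

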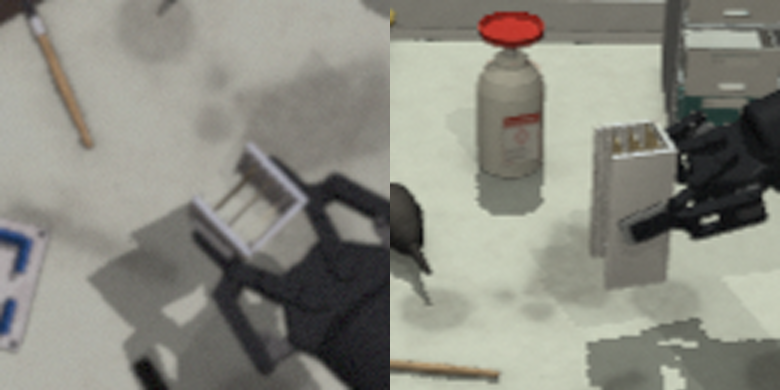

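Side panel: the magazine hangs upright at about (640,205), its lower corners at about (606,288) and (665,283). Top panel: the open side faces away from the gripper. I'll check its tilt and the lower end's height by casting rays at the corners.

```bash
python3 - <<'E'
from go import *
f=lambda u,v:((u-390+.5)/3-.5+240,(v+.5)/3-.5+110)
o=get_obs();A=Ro.from_quat(o["eef_rot"]).as_matrix();x=np.array(o["tcp_pos"])
# cast onto near wall plane: point x - 25mm*tooly
n=A[:,1];p0=x-.0245*n
for uv in[(607,158),(606,288),(672,150),(665,283)]:
    c,d=ray("side",f(*uv));X=c+d*(n@(p0-c))/(n@d);print(X.round(4),"in tool x,z",(A.T@(X-x)).round(4))
E
```

```text
[0.541  0.0311 0.187 ] in tool x,z [ 0.0672 -0.0245 -0.0119]
[0.5363 0.0286 0.0687] in tool x,z [-0.0456 -0.0245  0.0242]
[ 0.5057 -0.0041  0.1871] in tool x,z [ 0.0501 -0.0245 -0.0587]
[ 0.5017 -0.0058  0.0654] in tool x,z [-0.0655 -0.0245 -0.0204]
```

The lower end is at about z = 0.067 and the lean is under 2°. I'll lower it, slowly at the end.

arm_command(
  plan=[-24,0,8.7,0,0,0,0.3,-45,0,16,0,0,0,0.3,-56.4,0.4,20.5,0,0,0,0.3,-58.3,0.4,21.1,0,0,0,0.3,-60.2,0.4,21.8,0,0,0,0.3,-60.2,0.4,21.8,0,0,0,0.3],
)

```text
time_s: 8.0
tcp_pos: [0.5528, 0.0036, 0.0606]
eef_rot: [0.757, 0.315, 0.529, -0.219]
contact_force: [-0.3, -1.5, -1.8]
gripper_width: 0.581
grasp_force: 63.4
```

```bash
python3 st.py
```

```text
t 8.0 q [-0.82   0.467  2.165  1.364  1.282 -1.039] tcp [0.5528 0.0036 0.0606] F [-0.3 -1.5 -1.8] w 0.581 gf 63.4
[[0.242, 0.709, 0.663], [0.245, -0.706, 0.665], [0.939, 0.001, -0.344]]
```

arm_command(
  plan=[-0.9,0,0.3,0,0,0,0.3,-1.9,0,0.7,0,0,0,0.3,-2.8,0,1,0,0,0,0.3,-2.8,0,1,0,0,0,0.3],
)

```text
time_s: 8.4
tcp_pos: [0.5525, 0.0035, 0.0573]
eef_rot: [0.757, 0.314, 0.529, -0.219]
contact_force: [0.1, -0.6, -2.1]
gripper_width: 0.578
grasp_force: 63.4
```

arm_command(
  plan=[-0.9,0,0.3,0,0,0,0.3,-1.9,0,0.7,0,0,0,0.3,-1.9,0,0.7,0,0,0,0.3],
)

```text
time_s: 8.7
tcp_pos: [0.5524, 0.0036, 0.0551]
eef_rot: [0.757, 0.314, 0.529, -0.22]
contact_force: [-0.3, 0.8, -2.7]
gripper_width: 0.577
grasp_force: 63.4
```

arm_command(
  plan=[-0.9,0,0.3,0,0,0,0.3,-1.9,0,0.7,0,0,0,0.3,-1.9,0,0.7,0,0,0,0.3],
)

```text
time_s: 9.0
tcp_pos: [0.5524, 0.0036, 0.0531]
eef_rot: [0.757, 0.314, 0.529, -0.22]
contact_force: [0.1, -0.7, -2.3]
gripper_width: 0.579
grasp_force: 63.4
```

arm_command(
  plan=[-0.9,0,0.3,0,0,0,0.3,-1.4,0,0.5,0,0,0,0.3,-1.4,0,0.5,0,0,0,0.3],
)

```text
time_s: 9.3
tcp_pos: [0.5527, 0.0036, 0.0529]
eef_rot: [0.756, 0.314, 0.53, -0.22]
contact_force: [-4.2, -1.4, 6.2]
gripper_width: 0.582
grasp_force: 64.2
```

It has touched the table at 6 N, so I release and look.

arm_command(
  plan=[0,0,0,0,0,0,0.62,0,0,0,0,0,0,0.66,0,0,0,0,0,0,0.8,0,0,0,0,0,0,1,0,0,0,0,0,0,1,0,0,0,0,0,0,1],
)

```text
time_s: 9.9
tcp_pos: [0.5525, 0.0036, 0.0518]
eef_rot: [0.757, 0.314, 0.529, -0.22]
contact_force: [0.6, -0.3, -0.6]
gripper_width: 1.0
grasp_force: 0.0
```

```bash
python3 st.py; python3 - <<'E'
from go import *
t=read_camera("top");s=read_camera("side")
cv2.imwrite("pics/c4.png",np.hstack([crop(t,240,150,130,130,3),crop(s,240,110,130,180,3)[:390]]))
R1=tool(45,70,-1);R2=tool(-135,70,1);g=np.array([.54,-.01,.06]);o=get_obs();x=np.array(o["tcp_pos"]);A=Ro.from_quat(o["eef_rot"]).as_matrix()
a=x-.16*A[:,2];x2=tcp(g,R2,.02);b=x2-.13*R2[:,2];Rm=tool(45,0,-1);top=np.array([.54,-.01,.26])
print("b",b,"a",a);path(A,x,A,a);path(A,a,Rm,top);path(Rm,top,R2,b);path(R2,b,R2,x2)
E
```

```text
t 9.9 q [-0.82   0.495  2.158  1.37   1.279 -1.059] tcp [0.5525 0.0036 0.0518] F [ 0.6 -0.3 -0.6] w 1.0 gf 0.0
[[0.243, 0.708, 0.663], [0.243, -0.706, 0.665], [0.939, -0.0, -0.344]]
b [0.61309093 0.06309093 0.09762222] a [ 0.44638237 -0.10281149  0.10675938]
path margin 0.47 rot [0. 0. 0.]
path margin 0.44 rot [ -0.  -69.9   0.1]
path margin 0.39 rot [ -0. -70.  -0.]
path margin 0.39 rot [0. 0. 0.]
```

View pics/c4.png

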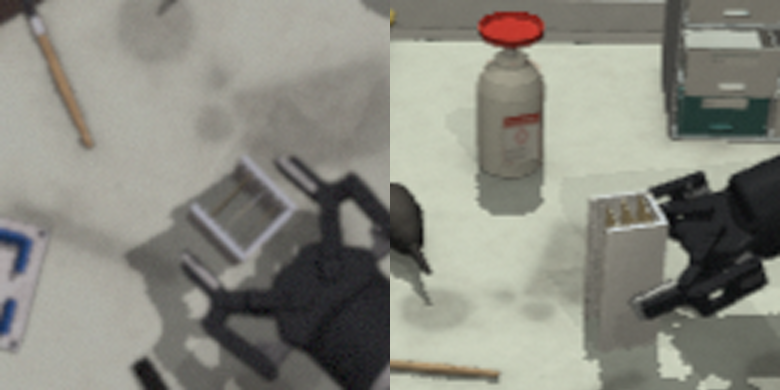

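The magazine stands free and upright: its top is at about (243,208) in the top crop, with both fingers clear. I'll retreat, swing over it and come in from the other side. First the numbers.

```bash
python3 - <<'E'
from go import *
f=lambda u,v:((u+.5)/3-.5+240,(v+.5)/3-.5+150)
# top end corners of standing magazine (top view) at z=.12
C=np.array([onz("top",f(*c),.12) for c in[(190,208),(243,260),(297,208),(244,157)]]);print(C.round(4).tolist(),C.mean(0).round(4))
fs=lambda u,v:((u-390+.5)/3-.5+240,(v+.5)/3-.5+110)
C2=np.array([onz("side",fs(*c),.12) for c in[(586,200),(607,234),(666,225),(642,192)]]);print(C2.round(4).tolist(),C2.mean(0).round(4))
for D in(C,C2):print([np.degrees(np.arctan2(*(D[j]-D[i])[1::-1])).round(1) for i,j in((0,1),(1,2),(2,3),(3,0))])
for p,q in zip([(190,208),(243,260),(297,208),(244,157)],[(586,200),(607,234),(666,225),(642,192)]):print(tri(f(*p),fs(*q)))
Rm=tool(45,0,-1);delta(Rm,[.54,-.01,.26])
E
```

```text
[[0.538, 0.0243, 0.12], [0.5045, -0.0101, 0.12], [0.5385, -0.0452, 0.12], [0.5717, -0.0108, 0.12]] [ 0.5382 -0.0105  0.12  ]
[[0.5739, -0.0029, 0.12], [0.5379, 0.0296, 0.12], [0.5052, -0.0051, 0.12], [0.5419, -0.0366, 0.12]] [ 0.5397 -0.0038  0.12  ]
[np.float64(-134.2), np.float64(-45.9), np.float64(46.1), np.float64(133.8)]
[np.float64(138.0), np.float64(-133.3), np.float64(-40.7), np.float64(46.4)]
(array([0.5455274 , 0.02940886, 0.14658663]), np.float64(0.02088065574187282))
(array([ 0.52636724, -0.0007874 ,  0.10447035]), np.float64(0.04736169990014194))
(array([ 0.53386463, -0.05188686,  0.08359382]), np.float64(0.015854147401020945))
(array([ 0.55311437, -0.01681905,  0.13070486]), np.float64(0.03706579362499467))
d [189.2   0.7 -88.9] rot [ -0.  -69.9   0.1] q [-0.24  0.05  1.66  0.    1.43  0.54] margin 0.99
```

The magazine stands at (0.539, -0.008), square to 45°.

arm_command(
  plan=[0,0,-45,0,0,0,1,0,0,-90,0,0,0,1,0,0,-130,0,0,0,1,50,0,-150,0,-8,0,1,95,0,-140,0,-16,0,1,135,0,-125,0,-25,0,1,170,0,-110,0,-34,0,1,189,0,-89,0,-43,0,1,189,0,-89,0,-52,0,1,189,0,-89,0,-61,0,1,189,0,-89,0,-70,0,1,189,0,-89,0,-70,0,1],
)

```text
time_s: 11.2
tcp_pos: [0.5397, -0.0095, 0.2613]
eef_rot: [0.924, 0.383, 0.009, -0.002]
contact_force: [0.6, 0.8, -0.0]
gripper_width: 1.0
grasp_force: 0.0
```

```bash
python3 st.py; python3 - <<'E'
from go import *
R2=tool(-135,70,1);g=np.array([.539,-.008,.06]);x2=tcp(g,R2,.021)
for d in(.13,0):delta(R2,x2-d*R2[:,2])
E
```

```text
t 11.2 q [-0.25   0.035  1.67   0.015  1.425  0.532] tcp [ 0.5397 -0.0095  0.2613] F [ 0.6  0.8 -0. ] w 1.0 gf 0.0
[[0.706, 0.708, 0.015], [0.708, -0.706, 0.011], [0.019, 0.003, -1.0]]
d [ 99.9  -1.8 165.8] rot [  0.2 -71.1  -0. ] q [ 0.18  1.28  0.6  -0.76  2.25  0.8 ] margin 0.39
d [-23.   -2.1 208. ] rot [  0.2 -71.1  -0. ] q [ 0.08  1.06  1.1  -0.73  1.99  0.94] margin 0.56
```

arm_command(
  plan=[40,-1,0,0,-8,0,1,80,-1,0,0,-16,0,1,105,-2,10,0,-24,0,1,105,-2,30,0,-32,0,1,105,-2,50,0,-40,0,1,105,-2,75,0,-48,0,1,105,-2,100,0,-56,0,1,103,-2,125,0,-64,0,1,100,-2,150,0,-71,0,1,100,-2,166,0,-71,0,1,100,-2,166,0,-71,0,1,100,-2,166,0,-71,0,1],
)

```text
time_s: 12.4
tcp_pos: [0.6126, 0.0653, 0.0995]
eef_rot: [0.76, 0.314, -0.525, 0.219]
contact_force: [1.8, -0.1, 1.2]
gripper_width: 1.004
grasp_force: 0.0
```

```bash
python3 st.py; python3 - <<'E'
from go import *
t=read_camera("top");s=read_camera("side")
cv2.imwrite("pics/c5.png",np.hstack([crop(t,240,150,130,130,3),crop(s,240,110,130,180,3)[:390]]))
R2=tool(-135,70,1);g=np.array([.539,-.008,.06]);x2=tcp(g,R2,.021)
delta(R2,x2)
E
```

```text
t 12.4 q [ 0.177  1.274  0.606 -0.755  2.244  0.802] tcp [0.6126 0.0653 0.0995] F [ 1.8 -0.1  1.2] w 1.004 gf 0.0
[[0.252, 0.707, -0.661], [0.248, -0.707, -0.663], [-0.936, 0.003, -0.353]]
d [  1.4  -1.  133.4] rot [ 0.1 -0.8 -0.3] q [ 0.08  1.06  1.1  -0.73  1.99  0.94] margin 0.56
```

View pics/c5.png

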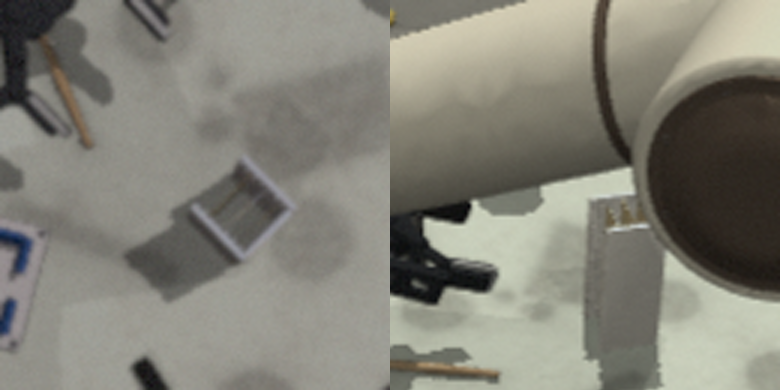

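Top panel: the open gripper, upper left with fingertips at (55,115) and (155,20), points straight at the standing magazine's open side at (243,208). I'll advance and grip.

arm_command(
  plan=[0,0,35,0,-0.5,0,1,1,-1,70,0,-0.8,0,1,1,-1,100,0,-0.8,0,1,1,-1,120,0,-0.8,0,1,1,-1,133,0,-0.8,0,1,1,-1,133,0,-0.8,0,1,1,-1,133,0,-0.8,0,0.65,1,-1,133,0,-0.8,0,0.5,1,-1,133,0,-0.8,0,0.3,1,-1,133,0,-0.8,0,0.3,1,-1,133,0,-0.8,0,0.3,1,-1,133,0,-0.8,0,0.3],
)

```text
time_s: 13.7
tcp_pos: [0.524, -0.0216, 0.0504]
eef_rot: [0.755, 0.313, -0.532, 0.222]
contact_force: [4.0, 1.5, 6.8]
gripper_width: 0.575
grasp_force: 64.1
```

```bash
python3 st.py
```

```text
t 13.7 q [ 0.085  1.066  1.103 -0.729  1.988  0.949] tcp [ 0.524  -0.0216  0.0504] F [4.  1.5 6.8] w 0.575 gf 64.1
[[0.239, 0.708, -0.664], [0.236, -0.706, -0.668], [-0.942, 0.002, -0.336]]
```

Gripped again at 64 N. Now I lift, and work out the turn to a point above the nest.

arm_command(
  plan=[-19,0,-7,0,0,0,0.3,-47,0,-17,0,0,0,0.3,-85,0,-30,0,0,0,0.3,-85,0,-30,0,0,0,0.3,-85,0,-30,0,0,0,0.3],
)

```text
time_s: 14.2
tcp_pos: [0.523, -0.0219, 0.1391]
eef_rot: [0.755, 0.313, -0.532, 0.221]
contact_force: [0.0, 0.6, -2.3]
gripper_width: 0.579
grasp_force: 63.7
```

```bash
python3 st.py; python3 - <<'E'
from go import *
A0=np.array([[.239,.708,-.664],[.236,-.706,-.668],[-.942,.002,-.336]]);off=A0.T@(np.array([.539,-.008,.06])-[.524,-.0216,.0504]);print("off",off)
o=get_obs();A=Ro.from_quat(o["eef_rot"]).as_matrix();x=np.array(o["tcp_pos"])
R3=tool(-104.2,-19.7,1);x3=np.array([.5045,.213,.105])-R3@off
path(A,x,R3,x3);delta(R3,x3);print(x3)
E
```

```text
t 14.2 q [ 0.084  0.917  1.154 -0.76   2.059  0.874] tcp [ 0.523  -0.0219  0.1391] F [ 0.   0.6 -2.3] w 0.579 gf 63.7
[[0.238, 0.708, -0.665], [0.239, -0.706, -0.667], [-0.941, 0.0, -0.337]]
off [-0.0022486  0.0010376 -0.0222704]
path margin 0.53 rot [-14.5  87.6 -30.8]
d [ 105.4 -184.7 -133.3] rot [-14.5  87.6 -30.8] q [0.01 0.16 1.95 0.4  0.98 0.04] margin 0.75
[0.505855   0.2225847  0.08479107]
```

arm_command(
  plan=[105,-185,-133,-14.5,87.6,-30.8,0.3,105,-185,-133,-14.5,87.6,-30.8,0.3,105,-185,-133,-14.5,87.6,-30.8,0.3,105,-185,-133,-14.5,87.6,-30.8,0.3,105,-185,-133,-14.5,87.6,-30.8,0.3,105,-185,-133,-14.5,87.6,-30.8,0.3,105,-185,-133,-14.5,87.6,-30.8,0.3,105,-185,-133,-14.5,87.6,-30.8,0.3,105,-185,-133,-14.5,87.6,-30.8,0.3,105,-185,-133,-14.5,87.6,-30.8,0.3,105,-185,-133,-14.5,87.6,-30.8,0.3,105,-185,-133,-14.5,87.6,-30.8,0.3],
)

```text
time_s: 15.4
tcp_pos: [0.501, 0.2202, 0.081]
eef_rot: [0.779, 0.603, 0.13, -0.108]
contact_force: [-0.2, 0.2, -2.4]
gripper_width: 0.577
grasp_force: 63.7
```

```bash
python3 st.py; python3 - <<'E'
from go import *
t=read_camera("top");s=read_camera("side")
cv2.imwrite("pics/c6.png",np.hstack([crop(t,165,185,100,110,4),crop(s,215,190,100,130,4)[:440]]))
R3=tool(-104.2,-19.7,1);delta(R3,[.505855,.2225847,.08479107])
E
```

```text
t 15.4 q [0.002 0.156 1.96  0.401 0.986 0.039] tcp [0.501  0.2202 0.081 ] F [-0.2  0.2 -2.4] w 0.577 gf 63.7
[[0.238, 0.968, 0.073], [0.912, -0.249, 0.325], [0.333, -0.011, -0.943]]
d [ 1.9  1.8 -1. ] rot [-0.3  0.3 -0.3] q [0.01 0.16 1.95 0.4  0.98 0.04] margin 0.75
```

View pics/c6.png

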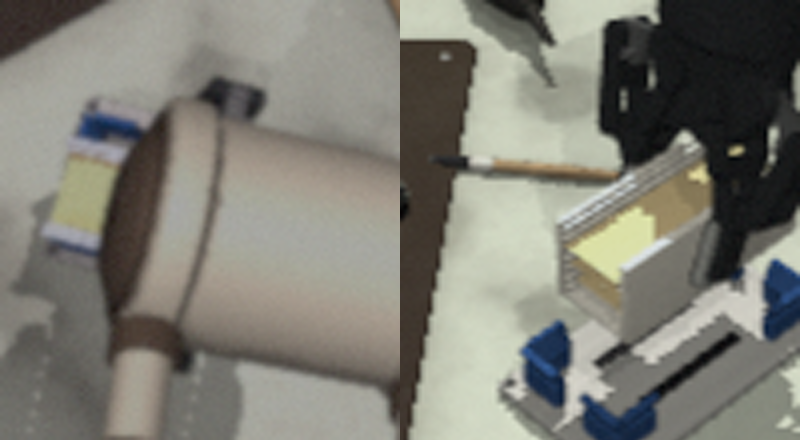

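The magazine hangs above the nest with its open side up. In the side crop its near end has corners at about (558,215), (560,290), (620,343) and (622,262). In the top crop the left end shows at (75,145) and (50,245). I'll compare these with the robot-based prediction to find the camera bias here.

```bash
python3 - <<'E'
from go import *
o=get_obs();A=Ro.from_quat(o["eef_rot"]).as_matrix();x=np.array(o["tcp_pos"])
A0=np.array([[.239,.708,-.664],[.236,-.706,-.668],[-.942,.002,-.336]]);off=A0.T@(np.array([.539,-.008,.06])-[.524,-.0216,.0504]);off[1]=.0005
u=A@A0.T@[0,0,1];mid=x+A@off;w=A[:,1];v=np.cross(u,w);v*=np.sign(v[2]);print("mid",mid.round(4),"u",u.round(3),"v",v.round(3),"yaw",np.degrees(np.arctan2(-u[1],-u[0])))
fs=lambda p:((p[0]-400+.5)/4-.5+215,(p[1]+.5)/4-.5+190)
ft=lambda p:((p[0]+.5)/4-.5+165,(p[1]+.5)/4-.5+185)
for n,f,p,a,b in[("side",fs,(558,215),1,1),("side",fs,(560,290),1,-1),("side",fs,(620,343),-1,-1),("side",fs,(622,262),-1,1),("top",ft,(75,145),1,1),("top",ft,(46,243),-1,1)]:
    c=mid-u*.06+a*.025*w+b*.025*v
    K,R,T=cam(n);pr=cv2.projectPoints(c[None],cv2.Rodrigues(R)[0],T,K,None)[0].ravel();m=np.array(f(p));X=onz(n,m,c[2])
    e=X-c;print(n,"pred",pr.round(1),"meas",m.round(1),"err along -u",round(-u@e*1e3,1),"w",round(w@e*1e3,1),"xy",(e*1e3).round(1))
E
```

```text
mid [0.502  0.2122 0.1035] u [-0.246 -0.969  0.005] v [0.008 0.003 1.   ] yaw 75.74699156909402
side pred [252.6 243.2] meas [254.1 243.4] err along -u -1.7 w -2.4 xy [-2.7 -1.1  0. ]
side pred [253.6 262.1] meas [254.6 262.1] err along -u -1.5 w -1.5 xy [-1.8 -1.  -0. ]
side pred [270.9 275.2] meas [269.6 275.4] err along -u 2.1 w 1.4 xy [1.8 1.7 0. ]
side pred [270.6 256.1] meas [270.1 255.1] err along -u -1.3 w 2.5 xy [ 2.2 -1.9  0. ]
top pred [179.8 216.2] meas [183.4 220.9] err along -u -9.2 w -7.0 xy [-9.1 -7.2  0. ]
top pred [172.6 241.1] meas [176.1 245.4] err along -u -8.9 w -6.2 xy [-8.2 -7.1  0. ]
```

arm_command(
  plan=[-3,1,10,0,0,0,0.3,-6,2,21,0,0,0,0.3,-8,2.4,29.5,0,0,0,0.3,-8,2.4,29.5,0,0,0,0.3,-8,2.4,29.5,0,0,0,0.3],
)

```text
time_s: 16.0
tcp_pos: [0.5075, 0.2242, 0.0538]
eef_rot: [0.778, 0.605, 0.133, -0.106]
contact_force: [-0.6, -0.2, -1.4]
gripper_width: 0.578
grasp_force: 63.7
```

```bash
python3 st.py; python3 - <<'E'
from go import *
t=read_camera("top");s=read_camera("side")
cv2.imwrite("pics/c7.png",np.hstack([crop(t,170,200,55,65,7)[:450],crop(s,235,225,85,75,5)[:450].copy() if 0 else cv2.resize(crop(s,232,228,82,90,5),(410,450))]))
o=get_obs();A=Ro.from_quat(o["eef_rot"]).as_matrix();x=np.array(o["tcp_pos"])
A0=np.array([[.239,.708,-.664],[.236,-.706,-.668],[-.942,.002,-.336]]);off=A0.T@(np.array([.539,-.008,.06])-[.524,-.0216,.0504]);off[1]=.0005
u=A@A0.T@[0,0,1];mid=x+A@off;w=A[:,1];v=np.cross(u,w);v*=np.sign(v[2]);print("mid",mid.round(4),"w",w)
for n,(ox,oy,k,dx) in dict(top=(170,200,7,0),side=(232,228,5,385)).items():
    K,R,T=cam(n);c=[mid-u*.06+a*.025*w+b*.025*v for a in(1,-1) for b in(1,-1)]
    pr=cv2.projectPoints(np.array(c),cv2.Rodrigues(R)[0],T,K,None)[0].reshape(-1,2);print(n,"crop px (+top,+bot,-top,-bot)",((pr-[ox,oy]+.5)*k-.5+[dx,0]).round(0).tolist())
E
```

```text
t 16.0 q [0.01  0.219 1.953 0.417 0.927 0.013] tcp [0.5075 0.2242 0.0538] F [-0.6 -0.2 -1.4] w 0.578 gf 63.7
[[0.232, 0.969, 0.079], [0.913, -0.245, 0.325], [0.334, -0.004, -0.942]]
mid [0.5063 0.2146 0.0749] w [ 0.96941485 -0.24541978 -0.00199374]
top crop px (+top,+bot,-top,-bot) [[88.0, 110.0], [126.0, 124.0], [39.0, 279.0], [81.0, 285.0]]
side crop px (+top,+bot,-top,-bot) [[480.0, 132.0], [484.0, 223.0], [568.0, 198.0], [569.0, 289.0]]
```

View pics/c7.png

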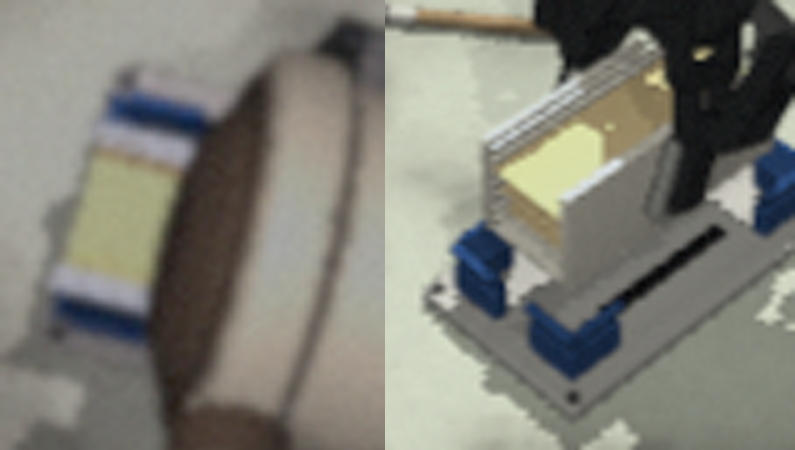

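Side crop: the magazine's near-end corners at (484,135), (563,200) and (563,283) match the prediction to about 1 px. The top crop's corners at (100,120) and (50,288) show a consistent camera bias of about 3 mm. Allowing for that, the nest centre is about (0.506, 0.215), and the magazine's middle is at (0.506, 0.2146). I'll lower it gently.

arm_command(
  plan=[-2,0,6,0,0,0,0.3,-4,0,11,0,0,0,0.3,-5,0,14,0,0,0,0.3,-6,0,17,0,0,0,0.3,-6.7,0,19,0,0,0,0.3,-6.7,0,19,0,0,0,0.3],
)

```text
time_s: 16.7
tcp_pos: [0.5075, 0.2239, 0.0338]
eef_rot: [0.778, 0.605, 0.133, -0.105]
contact_force: [0.2, 0.8, -2.9]
gripper_width: 0.578
grasp_force: 63.7
```

arm_command(
  plan=[-0.7,0,2,0,0,0,0.3,-1.4,0,4,0,0,0,0.3,-2.1,0,6,0,0,0,0.3,-2.8,0,8,0,0,0,0.3,-2.8,0,8,0,0,0,0.3],
)

```text
time_s: 17.2
tcp_pos: [0.5074, 0.2239, 0.0253]
eef_rot: [0.778, 0.605, 0.133, -0.105]
contact_force: [-0.0, -0.3, -1.4]
gripper_width: 0.58
grasp_force: 63.7
```

It is inside the guides with no contact force. I continue gently.

arm_command(
  plan=[-0.5,0,1.5,0,0,0,0.3,-1.1,0,3,0,0,0,0.3,-1.6,0,4.5,0,0,0,0.3,-2.1,0,6,0,0,0,0.3,-2.5,0,7,0,0,0,0.3,-2.5,0,7,0,0,0,0.3],
)

```text
time_s: 17.8
tcp_pos: [0.5075, 0.2239, 0.018]
eef_rot: [0.778, 0.605, 0.133, -0.105]
contact_force: [-0.2, 0.8, -1.8]
gripper_width: 0.575
grasp_force: 63.7
```

arm_command(
  plan=[-0.4,0,1,0,0,0,0.3,-0.7,0,2,0,0,0,0.3,-0.7,0,2,0,0,0,0.3],
)

```text
time_s: 18.1
tcp_pos: [0.508, 0.224, 0.0171]
eef_rot: [0.778, 0.605, 0.133, -0.105]
contact_force: [-5.0, -2.4, 5.8]
gripper_width: 0.584
grasp_force: 64.6
```

Contact at 6 N, about at floor height. I release.

arm_command(
  plan=[0,0,0,0,0,0,0.62,0,0,0,0,0,0,0.66,0,0,0,0,0,0,0.8,0,0,0,0,0,0,1,0,0,0,0,0,0,1,0,0,0,0,0,0,1],
)

```text
time_s: 18.7
tcp_pos: [0.5077, 0.2239, 0.0161]
eef_rot: [0.778, 0.605, 0.133, -0.105]
contact_force: [-1.0, 0.0, 0.9]
gripper_width: 1.002
grasp_force: 0.0
```

arm_command(
  plan=[0,0,-25,0,0,0,1,0,0,-60,0,0,0,1,0,0,-100,0,0,0,1,0,0,-140,0,0,0,1,-100,0,-170,0,0,0,1,-150,0,-170,0,0,0,1,-200,0,-170,0,0,0,1,-250,0,-170,0,0,0,1,-250,0,-170,0,0,0,1],
)

```text
time_s: 19.6
tcp_pos: [0.4362, -0.0587, 0.0934]
eef_rot: [0.778, 0.605, 0.134, -0.105]
contact_force: [0.6, 0.5, 0.3]
gripper_width: 0.999
grasp_force: 0.0
```

```bash
python3 st.py; python3 - <<'E'
from go import *
t=read_camera("top");s=read_camera("side")
cv2.imwrite("pics/c8.png",np.hstack([crop(t,165,190,100,90,4),crop(s,228,222,100,90,4)]))
E
```

```text
t 19.6 q [-6.420e-01 -1.000e-03  2.099e+00  3.370e-01  1.200e+00 -5.410e-01] tcp [ 0.4362 -0.0587  0.0934] F [0.6 0.5 0.3] w 0.999 gf 0.0
[[0.232, 0.969, 0.081], [0.914, -0.246, 0.324], [0.334, -0.001, -0.942]]
```

View pics/c8.png

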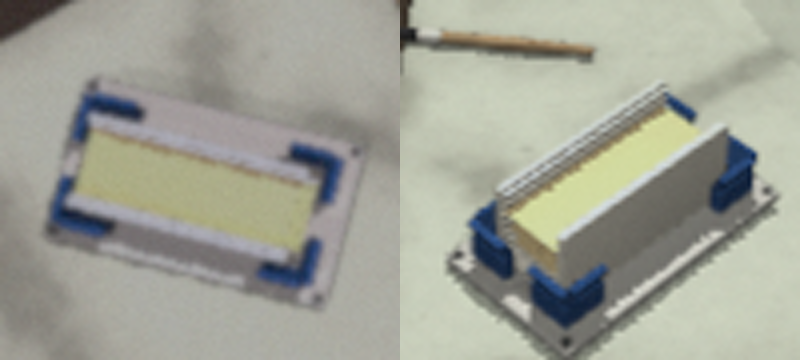

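The magazine sits open side up, within all four blue guides in both panels. I'll check the rim corners' heights, which should be 60 mm if it is seated.

```bash
python3 - <<'E'
from go import *
ft=lambda p:((p[0]+.5)/4-.5+165,(p[1]+.5)/4-.5+190)
fs=lambda p:((p[0]-400+.5)/4-.5+228,(p[1]+.5)/4-.5+222)
for a,b in zip([(90,115),(312,178),(66,201),(287,262)],[(498,190),(663,85),(560,238),(727,125)]):
    p,g=tri(ft(a),fs(b));print(p.round(4),round(g*1e3,1),"side@.06",onz("side",fs(b),.06).round(4))
print(np.round(get_obs()["joint_velocities"],3))
E
```

```text
[0.5428 0.2659 0.0588] 1.5 side@.06 [0.5428 0.2671 0.06  ]
[0.5125 0.1498 0.0549] 4.9 side@.06 [0.5121 0.1556 0.06  ]
[0.4982 0.2772 0.0592] 2.4 side@.06 [0.4989 0.2783 0.06  ]
[0.4679 0.1615 0.057 ] 3.2 side@.06 [0.4681 0.1649 0.06  ]
[ 0.103 -0.027 -0.002  0.058  0.032  0.075]
```

All four rims are level at about 55–59 mm. The same method read the known 50 mm face as 47 mm at the start, so this fits the 60 mm seated height. I'll hand it in.

```bash
python3 -c "from bench import *;print(job_done())"
```

```text
the job is handed in; nothing more can be done
None
```

I turned the magazine over in two grasps and handed the job in at about 20 s: it was stood on end and let go, then seated open side up between all four blue guides, with the gripper withdrawn and the other objects left alone.

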